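# Press a dowel home and ease the sprung lever back

### The arm

A 6-joint arm with a two-finger parallel gripper is mounted at the origin on the work surface. World frame = base frame: x ahead of the robot, y to its left, z up, the work surface at z = 0. Lengths are in mm, angles in rad, forces in N, time in s.
With the tool pointing down it reaches from about 250 to 775 mm from the base axis. Payload 4 kg.
Tool frame: the origin (TCP) lies on the front face of the gripper's body, between the roots of the fingers; the fingertips stand 97 mm ahead of it and the grasp point (between the pads) lies 78 mm ahead of it; z points along the fingers, y is the line along which they close (so a half turn about z gives the same grasp; the last joint's range is limited). The gripper opens to 94 mm and grips with 3 to 60 N. Pads are 16 mm wide; open, the fingers measure 119 mm over their backs; the gripper's body (75 mm by 177 mm) begins 78 mm behind the grasp point.
Start: joints at [1.025, 0.087, 1.371, -0, 1.684, -0.103], TCP at [235.666, 496.963, 302.706] pointing down, gripper open.
Joint ranges: [-3.1, 3.1], [-0.76, 2.03], [0.27, 2.55], [-1.08, 4.22], [0.17, 2.65], [-2.57, 2.57]. Speed limits (rad/s): [2.79, 2.79, 3.14, 3.14, 3.14, 3.14].

### API

Orientations are given as a rotation vector (axis times angle).
In Python, from rig import arm gives the robot as it stands.
- The arm moves only by the tool move_tool, called after "Emit:" as name([rows], argument=value, ...), one row to a line, values as JSON. Schema: {"type":"object","properties":{"moves":{"type":"array","items":{"type":"array","items":{"type":"array","items":{"type":"number"},"minItems":6,"maxItems":6},"minItems":1,"maxItems":8},"minItems":1,"maxItems":1},"finger_gap":{"type":"number"},"squeeze":{"type":"number"},"only":{"type":"string"},"quiet":{"type":"boolean"},"lines":{"type":"string"}},"required":["moves"],"additionalProperties":false}. moves is a list that holds a single list of rows (three levels of brackets), with 1 to 8 rows, each of 6 numbers: dx, dy, dz in units of 20 mm, then a rotation vector rx, ry, rz in units of 0.05 rad; each row shifts and turns the commanded pose from where the row before left it, along the tool's axes as they then stand; what a row does not reach is not made up. A row lasts 1/10 s, in which the tool goes at most 50 mm and 0.15 rad, less where a joint would pass 70% of its speed; a pose out of reach is approached as far as the arm can. finger_gap is the opening from 0.0 (shut) to 1.0 (fully open), set as the call begins (left out keeps the last). The fingers move at their own pace and stop on an object; squeeze is the grip in N (left out, the last holds). Time passes only in rows, so rows that do not move let the fingers close. The tool returns the time, the measured TCP pose, the force, the opening and the grip force at its end. only (a regular expression) keeps the lines of the reply that match it, lines (a string "A,B") keeps lines A to B, and quiet returns only ok. Input that does not fit is refused with a message, and nothing moves.
- arm.sense(): the state, without advancing time (a new reading comes with each control period).
- arm.camera(name): name is "scene" or "side" or "wrist"; returns the picture (384x512x3 uint8, red, green, blue); there is no depth.
- arm.camera_info(name): a dict with "vfov" (degrees; the focal length in pixels is half the picture's height over the tangent of half this angle, whatever the lens; pixels are square), "cx", "cy" (the principal point, pixels), "k1" (the pictures are not rectified: a ray, as slopes to the right and down, at radius r is drawn at 1 + k1 r^2 times it, then the intrinsics apply), "xyz" and "attitude" of the camera in the world. Camera axes: x right, y up, looking along -z (the intrinsics and any distortion apply to the point x, -y, -z); pixel columns grow to the right and rows downward; lengths in mm; the calibration is good to about 2 mm. A picture is of the moment at which its call begins: read the wrist's pose just before it. camera_info takes no time and is no camera call; for the wrist camera it gives the pose at the moment of the call.
- arm.sign_off(): hands the job in; it is judged then, once.
The state is a dict: "time": time; "joint_pos": joint angles; "qvel": joint speeds; "joint_torque": joint torques, N m; "position": TCP position; "ee_rot": TCP orientation; "force": force on the tool from outside, world axes, zero at the start; "torque": the same for the moment, N m; "opening": opening from 0.0 (shut) to 1.0 (fully open); "grip_force": force on a finger pad.
Only numpy, scipy, OpenCV 4.12 (cv2) and the standard library are available. Lean on these libraries where they do the work, as an engineer would, in place of code of your own. Each camera call takes 0.05 s, during which the arm holds its last target. There are 200 camera calls.

### The job

One of the three wooden blocks in the sloping rack still has its dowel standing proud. Lay that block in the nest of the dowel press, dowel up and under the ram, and let go of it; then push the sprung lever right down until the dowel is flush, hold it there a moment, and ease the lever slowly all the way back up to its stop without ever letting it fly back. Leave the pressed block in the nest, and leave the other two blocks, the bottle, the jar and the hammer where they are.

Things in the scene. Friction and masses are not known exactly. Their poses are not given: they have to be found in the camera images.
- rack: Plywood rack, 270 mm wide (y); its board slopes up towards its +x at 0.55 rad (31.5 deg). Origin: on the table under the middle; the board's upper face is 65 mm above the table there. Three places at local y = -80, 0, +80 mm, parted by ribs 5 mm high, 4 mm wide; a lip 15 mm high closes the low (-x) end.
- tube (a point): Middle of the steel tube, 18 mm diameter, that runs along the rack's y above the blocks, at rack local x = -34 mm, 222 mm above the table (axis). At local y = +-140 mm it bends back (+x) at that height to posts at x = +85 mm. It bars a gripper that comes straight down on a block.
- block: Dark wooden block 130 x 40 x 36 mm (x, y, z), about 150 g, whose dowel stands proud. Origin: centre of its underside; z out of its upper face, x along its length to the end with the dowel. Starts in one of the three places of the rack (drawn at random), underside on the sloping board, x up the slope.
- dowel (a joint): How far the dowel of block has been driven, m: 0 = 18 mm proud, 0.018 = flush. Pale dowel of 16 mm diameter in the block's upper face at block x = +45 mm, y = 0; a tight fit, about 12 N of friction, it stays where it is pushed.
- done_a: Finished block of the same size and axes, dowel already flush (a pale disc in the face); in another place of the rack. Leave it.
- done_b: The other finished block, same as done_a. Leave it.
- press: Bench dowel press, fixed. Grey base plate 20 mm thick (the bed is 20 mm above the table), from local x = -137 to +67 mm and y = -150 to +100 mm. Origin: on the table under the ram. The block goes in from its -x side, under the raised lever.
- nest (a point): Where the block's origin belongs, at press local (-45, 0, 20) mm: flat on the bed, block x along press x, its dowel then under the ram. Rails 10 mm high with inner faces at press y = +-24 mm, from press x = -38 to +22 mm, and an end stop at x = +24 mm guide its far half; its near half is clear of rails and can be held by its sides. Along x it must be right within about 10 mm.
- press_arm (a joint): Angle of the press lever, rad: 0 = fully up against its stop (rest), grows as it is pushed down, 0.6 = lever level, ram foot at the height of the block's upper face (stop at 0.61). A spring lifts it: about 3 N at the bar at rest, 9 N at the bottom, about 5 N more while it drives the dowel. It is nearly undamped and snaps back hard if let go.
- hinge (a point): The lever's hinge axis (parallel to the press's x), at press local (0, -100, 88) mm. The lever is a steel bar 22 mm square running from it towards the press's +y. The ram, a 24 mm diameter steel stub, is 100 mm from the hinge; its foot is at rest about 110 mm above the table.
- bar (a point): Centre of the rubber cross bar at the lever's free end, 24 mm diameter and 60 mm long along the press's x, 260 mm from the hinge; this is where the lever is pushed. At lever angle q it stands at press local y = -100 + 260 cos(0.6 - q) mm, z = 88 + 260 sin(0.6 - q) mm.
- glue: White glue bottle, 52 mm diameter, 150 mm high, standing; origin under its centre. Leave it.
- jar: Glass jar, 60 mm diameter, 75 mm high, standing; origin under its centre. Leave it.
- hammer: Hammer 260 mm long lying on the bench, origin near its middle, handle to its -x. Leave it.

How it is judged:
By the outcome, as a careful person would: the job done as asked, in the order asked, and still so for the second after the job is handed in, with the robot touching nothing.
It also fails if it takes over 69 s, if anything falls off the work surface, if the arm or the gripper's body presses on something with over 40 N, if the wrist force passes 120 N, or if a joint passes its speed limit or range.

## Working session

There is one attempt and no reset: what is moved stays moved. The work goes in short steps, Python scripts to look and compute and a tool call to move; the robot and the scene stay as the last step left them, time stands still between calls to the robot, and variables do not carry over. Pictures are saved under pics/ and viewed, at most 12 in all, crops included, and the job is handed in when it is done.

```bash
ls; mkdir -p pics
```

Run:
```python
from rig import arm
import cv2
for n in("scene","side","wrist"):
    print(n,arm.camera_info(n)); cv2.imwrite(f"pics/{n}0.png",arm.camera(n)[:,:,::-1])
print(arm.sense())
```

```text
pics
rig.py
scene {'vfov': 54.30416927583158, 'cx': 260.26650520703254, 'cy': 184.53594182836812, 'k1': -0.10045113723115971, 'xyz': array([ 946.77298842, -468.32942103,  918.17186856]), 'attitude': array([0.62529757, 0.24425644, 0.7403789 ])}
side {'vfov': 52.59838926728036, 'cx': 260.01440442902407, 'cy': 189.79477634033032, 'k1': -0.005107521051112069, 'xyz': array([  42.13539103, -873.543372  ,  935.36226353]), 'attitude': array([ 0.873286  , -0.23361915, -0.51080578])}
wrist {'vfov': 63.98847845486878, 'cx': 252.42893073616338, 'cy': 190.20991227325888, 'k1': -0.06295983214916176, 'xyz': array([169.64872125, 526.89765387, 383.58479633]), 'attitude': array([-0.22899667, -0.14069981,  1.12327105])}
{'time': 0.15, 'joint_pos': array([ 1.02489867e+00,  8.77968788e-02,  1.37189428e+00, -1.60556049e-05,
        1.68361482e+00, -1.03085757e-01]), 'qvel': array([-0.00046609, -0.00262702, -0.00382573, -0.00020407, -0.00015465,
       -0.00066164]), 'joint_torque': array([ 1.01370257e-03, -3.40639687e+01, -3.02794898e+01,  7.18532293e-02,
        3.05007084e-02, -1.25573815e-04]), 'position': array([235.53038992, 496.7294725 , 301.77305758]), 'ee_rot': array([-6.89784240e-01, -3.06438552e+00,  2.55839366e-03]), 'force': array([0.32840928, 0.02199258, 0.44553753]), 'torque': array([-0.03464922, -0.00822343,  0.02479759]), 'grip_force': 0.0, 'opening': 0.9986296307017509}
```
Is attitude a rotation vector? Presumably. View pictures.

View pics/scene0.png

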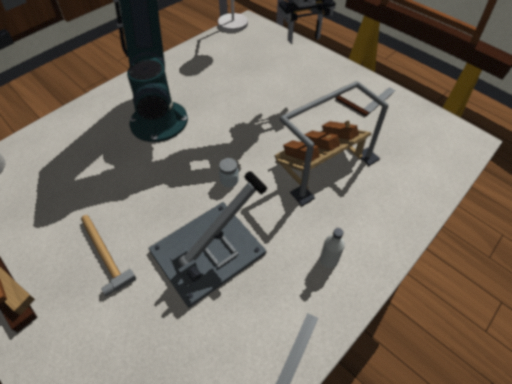

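View pics/side0.png

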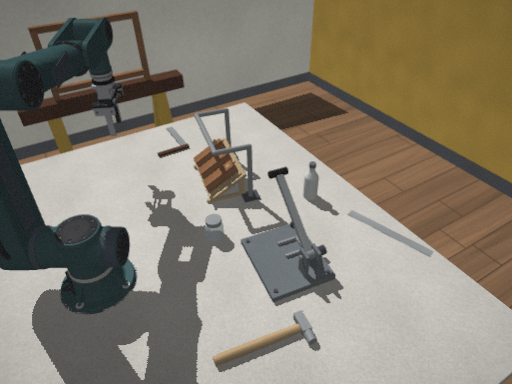

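Create h.py:
```python
import numpy as np, cv2
from scipy.spatial.transform import Rotation as R
def cam(i):
    f=192/np.tan(np.radians(i['vfov']/2)); return f,R.from_rotvec(i['attitude']).as_matrix(),np.array(i['xyz'])
def ray(i,u,v):
    f,A,c=cam(i); d=np.array([(u-i['cx'])/f,(v-i['cy'])/f]); s=d.copy()
    for _ in range(20): s=d/(1+i['k1']*(s@s))
    return c,A@np.array([s[0],-s[1],-1])
def onz(i,u,v,z):
    c,d=ray(i,u,v); return c+d*(z-c[2])/d[2]
def proj(i,p):
    f,A,c=cam(i); q=A.T@(np.asarray(p)-c); s=np.array([q[0],-q[1]])/-q[2]; s=s*(1+i['k1']*(s@s)); return f*s[0]+i['cx'],f*s[1]+i['cy']
def tri(i1,p1,i2,p2):
    a,d=ray(i1,*p1); b,e=ray(i2,*p2); t=np.linalg.lstsq(np.c_[d,-e],b-a,rcond=None)[0]
    x,y=a+t[0]*d,b+t[1]*e; return (x+y)/2,np.linalg.norm(x-y)
```

Run:
```python
import cv2,numpy as np
s=cv2.imread('pics/scene0.png');d=cv2.imread('pics/side0.png')
def c(im,x,y,w,h,k): return cv2.resize(im[y:y+h,x:x+w],None,fx=k,fy=k,interpolation=cv2.INTER_CUBIC)
top=np.hstack([c(s,270,75,133,100,3),c(d,180,100,133,100,3)])
bot=np.hstack([c(s,145,165,133,100,3)if 0 else c(s,140,165,133,150,3)[:450],c(d,220,160,133,150,3)])
m=np.vstack([top,bot[:300]]);cv2.imwrite('pics/m1.png',m);print(m.shape)
```

```text
(600, 798, 3)
```

View pics/m1.png

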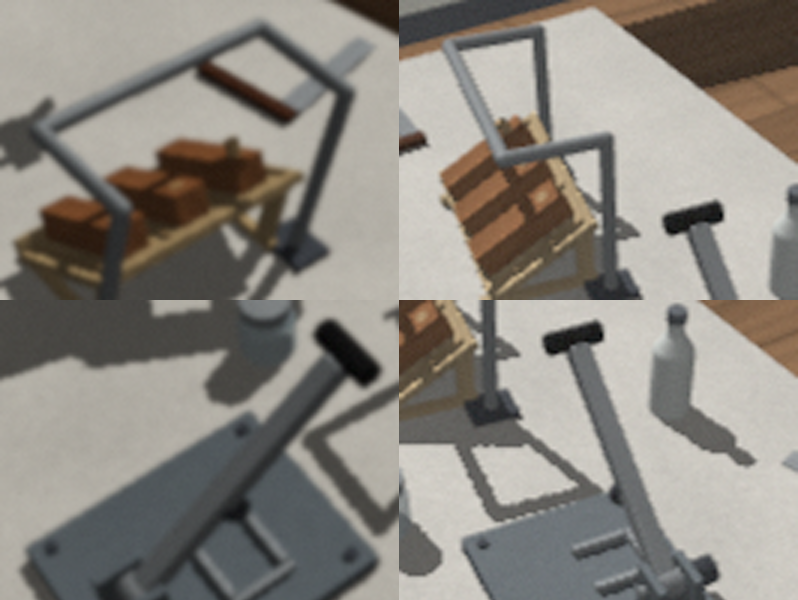

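Run:
```python
from h import *; from rig import arm
S=arm.camera_info('scene');D=arm.camera_info('side')
np.set_printoptions(precision=1,suppress=True)
P=[((283.3,118.3),(214.7,153.3)),((357.3,84.3),(196.3,114.3)),((310.7,143.3),(248.7,146.7)),((386.7,105.7),(227,110))]
for a,b in P:
  for sw in (b,): print('tube',onz(S,*a,222),onz(D,*sw,222),tri(S,a,D,sw))
for a in [(266,253.3),(221.7,202.3),(150,246.7),(193,300)]: print('plate S',onz(S,*a,20))
for a in [(242,240),(280,296),(333,272)]: print('plate D',onz(D,*a,20))
print('barS',onz(S,256,181.5,235),'barD',onz(D,*(220+(573-399)/3,160+37/3),235))
print('jar',onz(S,229,163,75),onz(D,213,217,75));print('bottle',onz(S,337,233,150),onz(D,312.5,164,150))
print('hammer',onz(S,88,218,15),onz(S,130,275,15))
```

```text
tube [466.4 128.8 222. ] [466.7 134.2 222. ] (array([465.8, 130. , 223. ]), np.float64(3.31730468448723))
tube [524.7 399.8 222. ] [526.1 419.1 222. ] (array([522.7, 404.2, 224.7]), np.float64(10.00844104625911))
tube [579.6 107.8 222. ] [582.8 109.5 222. ] (array([580.8, 105.9, 224.5]), np.float64(0.17790800539116977))
tube [641.5 378.8 222. ] [643.5 387.3 222. ] (array([641. , 379.8, 223.8]), np.float64(4.313007999874644))
plate S [ 643.7 -121.9   20. ]
plate S [437.4 -92.   20. ]
plate S [ 406.  -327.2   20. ]
plate S [ 603.  -341.3   20. ]
plate D [438.9 -86.3  20. ]
plate D [ 424.6 -331.3   20. ]
plate D [ 605.5 -342.7   20. ]
barS [573. -87. 235.] barD [576.7 -81.1 235. ]
jar [379.2  -3.7  75. ] [384.7   6.1  75. ]
bottle [772.2 -16.5 150. ] [771.3  -7.5 150. ]
hammer [ 197.  -399.9   15. ] [ 433.1 -413.6   15. ]
```

The scene shows the proud dowel at about (347,123), which is the rack's +y place. The tube corners are at (283,118) and (357,84), giving a rack yaw of about -0.2 rad. I'll work out a tilted viewing pose in front of that block.

Add to h.py:
```python
def to(st,p,Rt,off=0):
    "remaining move in tool axes; p = wanted position of the point off mm ahead of the TCP"
    A=R.from_rotvec(st['ee_rot']).as_matrix(); T=np.asarray(p)-off*Rt[:,2]
    print('TCP',T.round(1),'| shift(now axes)',(A.T@(T-st['position'])).round(1),'| rot',R.from_matrix(A.T@Rt).as_rotvec().round(3))
def frame(yaw,pitch):
    "tool: y along local y, z down and leaning to local +x by pitch"
    return (R.from_euler('z',yaw)*R.from_euler('y',-pitch)).as_matrix()@np.diag([-1.,1,-1])
def rackpt(o,yaw,s,y,n,a=.55):
    return np.array([o[0],o[1],65])+R.from_euler('z',yaw).apply([s*np.cos(a)-n*np.sin(a),y,s*np.sin(a)+n*np.cos(a)])
```

Run:
```python
from h import *; from rig import arm
st=arm.sense(); to(st,rackpt((528,261),-.205,-35,80,170),frame(-.205,.55),78)
S=arm.camera_info('scene');D=arm.camera_info('side')
for n in(46,):
  for s in (30,45,60):
    p=rackpt((528,261),-.205,s,80,n);print(s,p.round(),proj(S,p),proj(D,p))
```

```text
TCP [388.2 371.8 258.1] | shift(now axes) [-191.5  -47.4   43.7] | rot [-0.067 -0.548 -0.231]
30 [546. 339. 120.] (np.float64(345.22711367953696), np.float64(122.35419400019234)) (np.float64(212.1515635130457), np.float64(144.67918671983932))
45 [558. 336. 128.] (np.float64(348.486148905246), np.float64(122.86745174936812)) (np.float64(215.15682224394058), np.float64(142.36785373892877))
60 [571. 334. 136.] (np.float64(351.813616788468), np.float64(123.39278047836773)) (np.float64(218.16878148234147), np.float64(140.05144742535782))
```

Units first: shifts go in units of 20 mm and turns go in units of 0.05 rad. So -38 mm is -1.9, -9.5 mm is -0.475.

Emit:
move_tool([
  [[-1.9,-0.475,0.435,0,0,0],[-1.9,-0.475,0.435,0,0,0],[-1.9,-0.475,0.435,0,0,0],[-1.9,-0.475,0.435,0,0,0],[-1.95,-0.475,0.435,0,0,0]],
], finger_gap=0.66, squeeze=40)

```text
time: 0.65
position: [388.7, 371.1, 258.5]
ee_rot: [-0.689, -3.065, 0.0]
force: [0.3, 0.5, -1.1]
opening: 0.668
grip_force: 0.0
```

Emit:
move_tool([
  [[0,0,0,-0.268,-2.2,-0.924],[0,0,0,-0.268,-2.2,-0.924],[0,0,0,-0.268,-2.2,-0.924],[0,0,0,-0.268,-2.2,-0.924],[0,0,0,-0.268,-2.2,-0.924],[0,0,0,0,0,0]],
])

```text
time: 1.25
position: [385.8, 372.1, 257.2]
ee_rot: [0.262, 2.579, -0.076]
force: [-0.2, 0.3, -0.3]
opening: 0.659
grip_force: 0.0
```

Run:
```python
from h import *; from rig import arm
st=arm.sense();I=arm.camera_info('wrist');im=arm.camera('wrist')[:,:,::-1];cv2.imwrite('pics/w1.png',im)
np.save('w1.npy',I,allow_pickle=True)
to(st,rackpt((528,261),-.205,-35,80,170),frame(-.205,.55),78)
for s,y,n in [(45,80,36),(-65,60,36),(-65,100,36),(65,60,36),(65,100,36)]: print(s,y,np.round(proj(I,rackpt((528,261),-.205,s,y,n))))
```

```text
TCP [388.2 371.8 258.1] | shift(now axes) [-2.5  0.2  0.4] | rot [-0.     0.001  0.003]
45 80 [253. 262.]
-65 60 [233. 158.]
-65 100 [275. 159.]
65 60 [235. 279.]
65 100 [272. 279.]
```

View pics/w1.png

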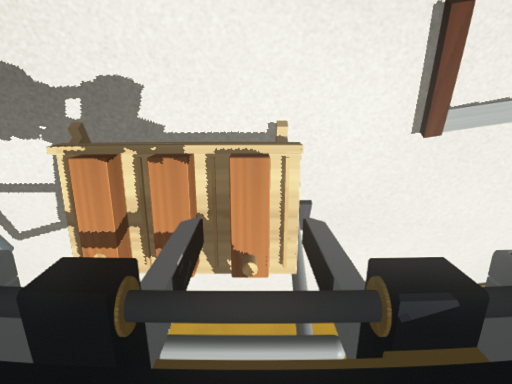

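Run:
```python
from h import *
I=np.load('w1.npy',allow_pickle=True).item();im=cv2.imread('pics/w1.png')
h=cv2.cvtColor(im,cv2.COLOR_BGR2HSV);m=((h[...,0]<15)&(h[...,1]>130)&(h[...,2]>60)).astype('uint8')
m[:,:215]=0;m[:140]=0;m[:,290:]=0;m[280:]=0
for r in(160,180,200,220,240,260): c=np.where(m[r])[0];print(r,c.min(),c.max()) if len(c) else 0
for c in(240,250,262): r=np.where(m[:,c])[0];print('col',c,r.min(),r.max())
o=(528,261);yaw=-.205;N=frame(yaw,.55)[:,2]*-1;p0=rackpt(o,yaw,0,0,36)
ex=rackpt(o,yaw,1,0,36)-p0;ey=rackpt(o,yaw,0,1,36)-p0
def onp(u,v):
  c,d=ray(I,u,v);x=c+d*((p0-c)@N)/(d@N)-p0;return (x@ex).round(1),(x@ey).round(1)
for u,v in[(230,155),(270.5,155),(232.5,276),(269.5,276),(251,269)]:print(onp(u,v))
for r in(165,180,200,220,240,260):
  c=np.where(m[r])[0];print(onp(c.min()-.5,r),onp(c.max()+.5,r))
```

```text
160 229 269
180 230 269
200 230 269
220 230 268
240 231 268
260 232 268
col 240 157 275
col 250 157 276
col 262 157 276
(np.float64(-68.3), np.float64(56.8))
(np.float64(-68.5), np.float64(95.8))
(np.float64(62.0), np.float64(57.6))
(np.float64(61.7), np.float64(97.3))
(np.float64(53.4), np.float64(77.5))
(np.float64(-58.5), np.float64(55.2)) (np.float64(-58.7), np.float64(95.0))
(np.float64(-43.6), np.float64(56.0)) (np.float64(-43.8), np.float64(95.3))
(np.float64(-23.2), np.float64(55.7)) (np.float64(-23.4), np.float64(95.6))
(np.float64(-2.0), np.float64(55.4)) (np.float64(-2.2), np.float64(95.0))
(np.float64(20.1), np.float64(56.1)) (np.float64(19.8), np.float64(95.5))
(np.float64(42.9), np.float64(56.8)) (np.float64(42.7), np.float64(95.9))
```

The wrist view shows the target block's top face at columns 230–270 and rows 156–276, with the dowel at (251,269). By ray casting it measures 39.5 × 129 mm, which matches the given size. Next I'll compute the grasp.

Run:
```python
from h import *; from rig import arm
to(arm.sense(),rackpt((528,261),-.205,-38,75.5,27),frame(-.197,.55),78)
```

```text
TCP [457.9 352.4 134.7] | shift(now axes) [  1.5  -4.9 143.7] | rot [-0.004 -0.    -0.006]
```

Scaled: -4.9 mm is -0.245, 30 mm is 1.5, -0.006 rad is -0.12.

Emit:
move_tool([
  [[0.075,-0.245,0,-0.08,0,-0.12],[0,0,1.5,0,0,0],[0,0,1.5,0,0,0],[0,0,1.5,0,0,0],[0,0,1.2,0,0,0],[0,0,0.75,0,0,0],[0,0,0.7,0,0,0],[0,0,0,0,0,0]],
], finger_gap=0.58)

```text
time: 2.1
position: [459.7, 352.2, 135.2]
ee_rot: [0.259, 2.58, -0.073]
force: [0.5, -0.2, -0.0]
opening: 0.582
grip_force: 0.0
```

Run:
```python
from h import *; from rig import arm
to(arm.sense(),rackpt((528,261),-.205,-38,75.5,27),frame(-.197,.55),78)
```

```text
TCP [457.9 352.4 134.7] | shift(now axes) [ 1.9 -0.2 -0.5] | rot [-0.002  0.001 -0.002]
```

Emit:
move_tool([
  [[0,0,0,0,0,0],[0,0,0,0,0,0],[0,0,0,0,0,0],[0,0,0,0,0,0],[0,0,0,0,0,0]],
], finger_gap=0.3, squeeze=40)

```text
time: 2.6
position: [459.4, 353.7, 138.1]
ee_rot: [0.256, 2.576, -0.068]
force: [-3.7, -0.0, 4.4]
opening: 0.424
grip_force: 40.0
```

Emit:
move_tool([
  [[0,0,-0.4,0,0,0],[0,0,-0.8,0,0,0],[0,0,-0.8,0,0,0],[0,0,0,0,0,0]],
])

```text
time: 3.0
position: [438.4, 358.0, 172.7]
ee_rot: [0.257, 2.576, -0.066]
force: [-0.3, 0.3, -1.4]
opening: 0.42
grip_force: 40.0
```

Scaled: -40 mm is -2, -30 mm is -1.5.

Emit:
move_tool([
  [[1.28,0,-0.785,0,0,0],[1.28,0,-0.785,0,0,0],[1.28,0,-0.785,0,0,0],[1.28,0,-0.785,0,0,0],[1.28,0,-0.785,0,0,0],[1.28,0,-1.5,0,0,0],[1.28,0,-2,0,0,0]],
])

```text
time: 3.7
position: [211.2, 401.1, 200.7]
ee_rot: [0.257, 2.58, -0.078]
force: [0.7, 1.6, -1.0]
opening: 0.421
grip_force: 40.0
```

Emit:
move_tool([
  [[0,0,0,0,2.2,0],[0,0,0,0,2.2,0],[0,0,0,0,2.2,0],[0,0,0,0,2.2,0],[0,0,0,0,2.2,0]],
])

```text
time: 4.2
position: [212.4, 402.4, 202.7]
ee_rot: [-0.31, -3.125, -0.003]
force: [-1.5, 0.1, -1.6]
opening: 0.423
grip_force: 40.0
```

Run:
```python
from h import *; from rig import arm
st=arm.sense();print(st['position'],st['joint_pos'],st['grip_force'])
to(st,(330,60,370),frame(-.13,0),0);to(st,(570,0,340),frame(-.13,0),0)
```

```text
[212.4302052  402.41135915 202.68392411] [ 0.95904859 -0.0845824   1.74264416  0.00237451  1.48257902 -0.4144283 ] 39.98310685157776
TCP [330.  60. 370.] | shift(now axes) [-182.2 -312.4 -168.2] | rot [ 0.002 -0.002 -0.068]
TCP [570.   0. 340.] | shift(now axes) [-429.3 -324.2 -138.7] | rot [ 0.002 -0.002 -0.068]
```

Scaled: -35 mm is -1.75, -20 mm is -1.

Emit:
move_tool([
  [[-1,-1.75,-0.95,0,0,0],[-1,-1.75,-0.95,0,0,0],[-1,-1.75,-0.95,0,0,0],[-1,-1.75,-0.95,0,0,0],[-1,-1.75,-0.95,0,0,0],[-1,-1.75,-0.95,0,0,0],[-1,-1.75,-0.95,0,0,0],[-1,-1.75,-0.95,0,0,0]],
])

```text
time: 5.0
position: [313.9, 94.6, 355.1]
ee_rot: [0.31, 3.123, 0.002]
force: [1.3, 0.3, -0.6]
opening: 0.42
grip_force: 40.0
```

Emit:
move_tool([
  [[-1.1,-1.6,-0.8,0,0,-1.36],[-2.05,0,0.25,0,0,0],[-2.05,0,0.25,0,0,0],[-2.05,0,0.25,0,0,0],[-2.05,0,0.25,0,0,0],[-2.05,0,0.25,0,0,0],[-2.05,0,0.25,0,0,0],[0,0,0,0,0,0]],
])

```text
time: 5.8
position: [576.6, 27.5, 335.2]
ee_rot: [-0.206, -3.129, -0.001]
force: [-0.5, -0.6, -2.4]
opening: 0.422
grip_force: 40.0
```

Run:
```python
from h import *; from rig import arm
I=arm.camera_info('wrist');im=arm.camera('wrist')[:,:,::-1];cv2.imwrite('pics/w2.png',im)
np.save('w2.npy',I,allow_pickle=True);print(I['xyz'],I['attitude'])
```

```text
[504.72968677  35.92299564 417.5777526 ] [-0.20539689 -0.17794607  1.43252276]
```

View pics/w2.png

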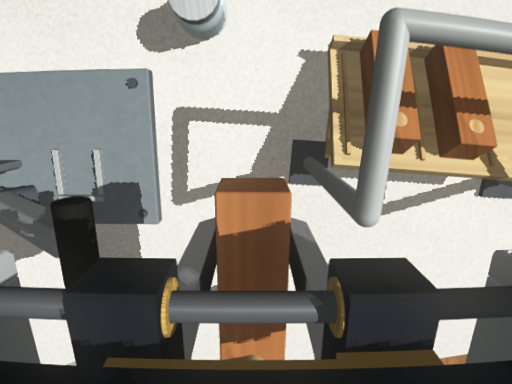

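Run:
```python
import cv2
im=cv2.imread('pics/w2.png')[55:235,0:180];cv2.imwrite('pics/w2c.png',cv2.resize(im,None,fx=3.3,fy=3.3,interpolation=cv2.INTER_NEAREST))
```

```text
(no output)
```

View pics/w2c.png

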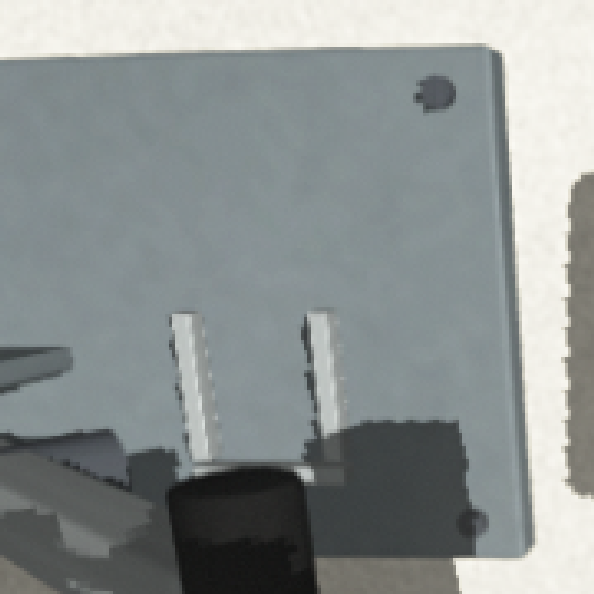

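Run:
```python
from h import *
np.set_printoptions(precision=1,suppress=True)
I=np.load('w2.npy',allow_pickle=True).item()
L=[((-137,100),(148.4,69.0),20),((67,100),(159.2,223.5),20),((-38,-24),(59.1,149.8),30),((-38,24),(93.5,149.5),30),((24,24),(97.9,195),30)]
W=np.array([onz(I,*p,z)[:2] for _,p,z in L]);l=np.array([a for a,_,_ in L],float);print(W)
A=l-l.mean(0);B=W-W.mean(0);yaw=np.arctan2((A[:,0]*B[:,1]-A[:,1]*B[:,0]).sum(),(A*B).sum())
r=R.from_euler('z',yaw).as_matrix()[:2,:2];o=W.mean(0)-r@l.mean(0);print(yaw,o,'resid',W-(l@r.T+o))
print('top edge',onz(I,.5,73.2,20)[:2]-W[0])
```

```text
[[ 435.3  -85. ]
 [ 635.2 -111.8]
 [ 516.3 -218.7]
 [ 522.5 -172.7]
 [ 582.2 -182.1]]
-0.13559012879414176 [ 556.4 -201.7] resid [[ 1.1 -0.9]
 [-1.1 -0.1]
 [ 0.8  1.7]
 [ 0.4  0.2]
 [-1.2 -0.9]]
top edge [ -26.4 -194. ]
```

Run:
```python
from h import *; from rig import arm
im=cv2.imread('pics/w2.png');I=np.load('w2.npy',allow_pickle=True).item();st=arm.sense()
print(im[174:200,245,2],im[174:200,265,2])
h=cv2.cvtColor(im,cv2.COLOR_BGR2HSV);m=(h[...,0]<15)&(h[...,1]>110)&(h[...,2]>60)
A=R.from_rotvec(st['ee_rot']).as_matrix()
def tz(u,v,z):
  c,d=ray(I,u,v);c=A.T@(c-st['position']);d=A.T@d;return (c+d*(z-c[2])/d[2]).round(1)
for r in(182,186,190,194,200,230,260,285):
  c=np.where(m[r,200:310])[0]+200;print(r,c.min(),c.max(),[ (tz(c.min()-.5,r,z)[:2],tz(c.max()+.5,r,z)[:2]) for z in(67,70)])
for r in (178.5,190.5): print(r,[tz(254,r,z) for z in(67,70,105)])
```

```text
[167 125 121 119 109 107 107 103 103 104 104 102  98 100 104 100  98 110
 148 171 177 179 180 181 182 180] [131 131 133 124  99  96  97  98  98  95  96  96  97  96  96  94  93 105
 141 165 172 176 175 176 175 175]
182 221 285 [(array([ 36.7, -17.3]), array([36.7, 14.6])), (array([ 36. , -17.6]), array([36., 15.]))]
186 218 286 [(array([ 34.6, -18.8]), array([34.7, 15.2])), (array([ 33.9, -19.2]), array([33.9, 15.5]))]
190 217 288 [(array([ 32.6, -19.4]), array([32.6, 16.2])), (array([ 31.8, -19.8]), array([31.9, 16.6]))]
194 215 290 [(array([ 30.5, -20.5]), array([30.6, 17.3])), (array([ 29.7, -20.8]), array([29.8, 17.7]))]
200 216 290 [(array([ 27.4, -20. ]), array([27.5, 17.4])), (array([ 26.5, -20.4]), array([26.6, 17.8]))]
230 216 289 [(array([ 11.4, -20.5]), array([11.4, 17.4])), (array([ 10.2, -20.9]), array([10.2, 17.8]))]
260 217 288 [(array([ -5.6, -20.6]), array([-5.5, 17.5])), (array([ -7.2, -21. ]), array([-7.1, 17.8]))]
285 218 286 [(array([-20.6, -20.5]), array([-20.5,  16.9])), (array([-22.5, -20.9]), array([-22.4,  17.2]))]
178.5 [array([38.4, -0.8, 67. ]), array([37.8, -0.8, 70. ]), array([ 30.1,  -0.7, 105. ])]
190.5 [array([32.4, -0.8, 67. ]), array([31.6, -0.8, 70. ]), array([ 22.5,  -0.7, 105. ])]
```

Add to h.py:
```python
PO=np.array([556.6,-201.2,0]);PY=-.136
def pt(x,y,z): return PO+R.from_euler('z',PY).apply([x,y,z])
```

```text
(no output)
```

Emit:
move_tool([
  [[2,0,0,0,0,0],[2,0,0,0,0,0],[2,0,0,0,0,0],[2,0,0,0,0,0],[2,0,0,0,0,0]],
])

```text
time: 6.35
position: [371.9, 54.9, 341.2]
ee_rot: [0.204, 3.131, 0.002]
force: [0.5, 0.0, -1.5]
opening: 0.424
grip_force: 40.0
```

Run:
```python
from h import *; from rig import arm
st=arm.sense()
for p in((-229,0,240),(-229,0,140),(-79,0,140),(-79,0,125)): to(st,pt(*p),frame(PY,0))
```

```text
TCP [ 329.7 -170.2  240. ] | shift(now axes) [  13.1 -228.8  100.8] | rot [0.002 0.004 0.006]
TCP [ 329.7 -170.2  140. ] | shift(now axes) [  13.4 -229.   200.8] | rot [0.002 0.004 0.006]
TCP [ 478.3 -190.5  140. ] | shift(now axes) [-136.6 -229.9  201.3] | rot [0.002 0.004 0.006]
TCP [ 478.3 -190.5  125. ] | shift(now axes) [-136.5 -229.9  216.3] | rot [0.002 0.004 0.006]
```

Scaled: 30 mm is 1.5, 3 mm is 0.15, 0.006 rad is 0.12.

Emit:
move_tool([
  [[0.1,-2,0.4,0,0,0],[0.1,-2,0.4,0,0,0],[0.1,-2,0.8,0,0,0],[0.1,-2,1.2,0,0,0],[0.15,-2,1.2,0,0,0],[0.15,-1.45,1.5,0.04,0.08,0.12],[0,0,2,0,0,0],[0,0,2,0,0,0]],
])

```text
time: 7.15
position: [330.5, -170.9, 150.2]
ee_rot: [0.217, 3.133, -0.003]
force: [0.5, -0.0, -1.6]
opening: 0.423
grip_force: 40.0
```

Run:
```python
from h import *; from rig import arm
st=arm.sense()
for p in((-229,0,140),(-79,0,140),(-79,0,125)): to(st,pt(*p),frame(PY,0))
```

```text
TCP [ 329.7 -170.2  140. ] | shift(now axes) [ 0.9  0.6 10.2] | rot [-0.002  0.001 -0.003]
TCP [ 478.3 -190.5  140. ] | shift(now axes) [-149.1    1.    10.4] | rot [-0.002  0.001 -0.003]
TCP [ 478.3 -190.5  125. ] | shift(now axes) [-149.     1.1   25.4] | rot [-0.002  0.001 -0.003]
```

Scaled: 10 mm is 0.5, 1 mm is 0.05, -0.003 rad is -0.06.

Emit:
move_tool([
  [[0,0.05,0.5,-0.04,0.02,-0.06],[-1.25,0,0,0,0,0],[-1.25,0,0,0,0,0],[-1.25,0,0,0,0,0],[-1.25,0,0,0,0,0],[-0.75,0,0,0,0,0],[0,0,0,0,0,0]],
])

```text
time: 7.85
position: [447.6, -184.7, 142.6]
ee_rot: [0.206, 3.133, 0.0]
force: [-0.3, -0.6, -1.4]
opening: 0.42
grip_force: 40.0
```

Run:
```python
from h import *; from rig import arm
st=arm.sense();to(st,pt(-79,0,125),frame(PY,0))
w=arm.camera('wrist')[:,:,::-1];s=arm.camera('scene')[165:315,140:290,::-1];d=arm.camera('side')[190:310,220:370,::-1]
k=lambda im,f:cv2.resize(im,None,fx=f,fy=f,interpolation=cv2.INTER_CUBIC)
a=k(s,2.6);b=k(d,2.6);m=np.zeros((600,800,3),'uint8');m[:390,:390]=a;m[:312,400:790]=b;w2=w[140:290,140:390];m[395:395+195,:325]=k(w2,1.3);cv2.imwrite('pics/m2.png',m)
```

```text
TCP [ 478.3 -190.5  125. ] | shift(now axes) [-31.2  -1.7  17.6] | rot [0.    0.001 0.005]
```

View pics/m2.png

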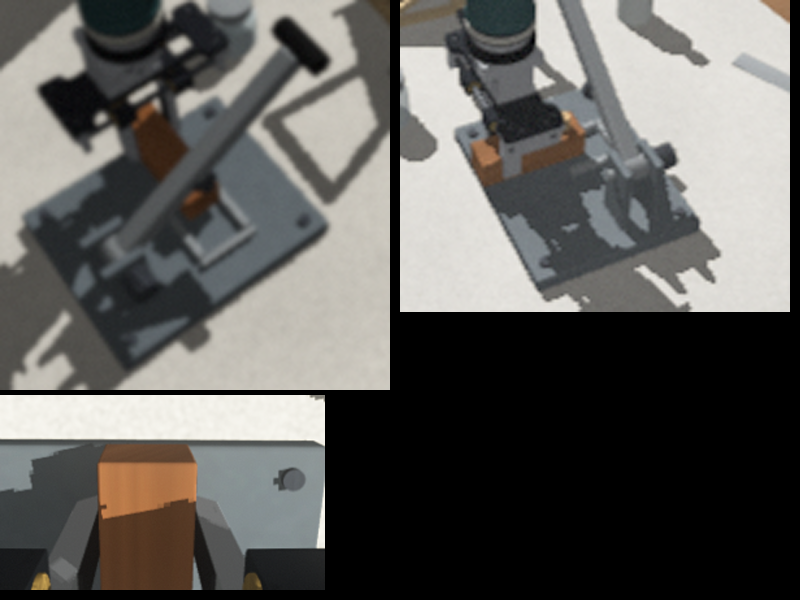

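Run:
```python
from h import *; from rig import arm
I=arm.camera_info('wrist');print(onz(I,387.5,176.5,20),pt(-137,100,20),onz(I,140,175,20)-onz(I,387.5,176.5,20),proj(I,pt(-137,100,20)))
```

```text
[427.52829807 -90.12218395  20.        ] [434.42313886 -83.54875861  20.        ] [ -23.09717992 -167.37397152    0.        ] (np.float64(397.04892666249737), np.float64(185.00560474197144))
```

Run:
```python
from h import *; from rig import arm
I=arm.camera_info('wrist');w=arm.camera('wrist')[:,:,::-1];cv2.imwrite('pics/w3.png',w);np.save('w3.npy',I,allow_pickle=True)
g=cv2.cvtColor(w,cv2.COLOR_BGR2GRAY).astype(int)
print(g[168:192,330],g[168:192,380]);print(g[200,375:410]);print(g[180,375:410])
h=w[150:240,150:440];cv2.imwrite('pics/w3c.png',cv2.resize(h,None,fx=2.7,fy=2.7,interpolation=cv2.INTER_NEAREST))
```

```text
[241 241 241 242 241 239 238 240 242 245 236 106  81  86  86  97 121 138
 141 144 146 147 146 146] [237 239 241 243 242 240 238 239 241 242 238 138  85  86  90  94 118 137
 141 145 147 147 149 147]
[147 148 148 148 148 148 150 149 147 147 148 147 147 147 149 159 217 242
 243 242 242 242 242 242 242 243 243 243 243 241 241 242 243 243 242]
[ 82  86  86  85  85  85  91 109 161 224 239 241 240 239 239 239 239 240
 240 240 239 239 240 240 240 240 240 241 241 242 240 239 238 237 238]
```

View pics/w3c.png

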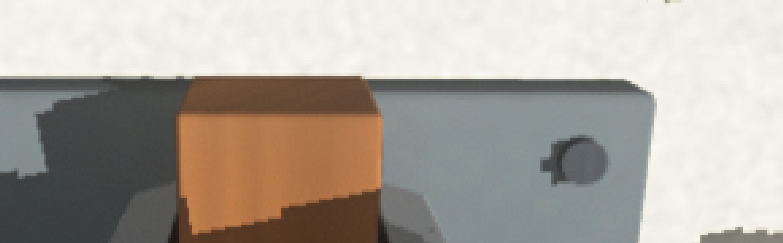

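Run:
```python
from h import *; from rig import arm
I=np.load('w3.npy',allow_pickle=True).item();st=arm.sense();A=R.from_rotvec(st['ee_rot']).as_matrix()
f=lambda u,v,z:(A.T@(onz(I,u,v,z)-st['position'])).round(1)
z=st['position'][2]
print('edge',f(391.2,200,20),f(392.6,184,20),'top edge pts',f(300,183.5,20),f(355,184,20),f(165,181.5,20))
print('block z=%.1f'%(z-70),f(150+178/2.7,195,z-70),f(150+382/2.7,195,z-70),'low edge',f(150+193/2.7,150+77/2.7,z-105),f(150+365/2.7,150+77/2.7,z-105))
```

```text
edge [ 12.9  95.6 121.3] [ 24.3  95.2 121.3] top edge pts [ 24.5  31.  121.2] [ 24.3  68.9 121.3] [ 25.8 -61.  121.1]
block z=71.1 [ 30.5 -20.   70. ] [30.5 18.8 70.1] low edge [ 31.4 -20.6 105. ] [ 31.5  19.1 105.1]
```

Scaled: 4 mm is 0.2, -2.7 mm is -0.135, 0.009 rad is 0.18.

Emit:
move_tool([
  [[0,-0.135,0,0,0,0.18],[-0.8,0,0,0,0,0],[-0.8,0,0,0,0,0],[0,0,0.3,0,0,0],[0,0,0.2,0,0,0],[0,0,0.15,0,0,0],[0,0,0,0,0,0]],
])

```text
time: 8.75
position: [476.1, -191.8, 127.0]
ee_rot: [-0.223, -3.13, -0.003]
force: [0.3, 0.1, -0.8]
opening: 0.423
grip_force: 40.0
```

Run:
```python
from h import *; from rig import arm
st=arm.sense();to(st,pt(-79,0,125),frame(PY,0))
```

```text
TCP [ 478.3 -190.5  125. ] | shift(now axes) [-2.1  1.6  1.9] | rot [ 0.002 -0.003 -0.006]
```

Emit:
move_tool([
  [[-0.1,0,0,0,0,0],[0,0,0.05,0,0,0],[0,0,0.05,0,0,0],[0,0,0,0,0,0]],
])

```text
time: 9.15
position: [479.0, -192.4, 126.2]
ee_rot: [-0.223, -3.132, -0.002]
force: [-1.3, 1.0, 2.8]
opening: 0.425
grip_force: 40.0
```

Emit:
move_tool([
  [[0,0,0.05,0,0,0],[0,0,0.05,0,0,0],[0,0,0,0,0,0]],
])

```text
time: 9.45
position: [479.1, -192.4, 125.9]
ee_rot: [-0.223, -3.132, -0.002]
force: [-6.4, 2.0, 11.6]
opening: 0.422
grip_force: 40.0
```

Units first: shifts go in units of 20 mm and turns go in units of 0.05 rad. So -1 mm is -0.05.

Emit:
move_tool([
  [[0,0,-0.05,0,0,0],[0,0,0,0,0,0],[0,0,0,0,0,0]],
], finger_gap=0.6)

```text
time: 9.75
position: [479.0, -192.2, 124.0]
ee_rot: [-0.223, -3.132, -0.003]
force: [-1.3, -0.1, 0.0]
opening: 0.595
grip_force: 0.0
```

Emit:
move_tool([
  [[0,0,-0.5,0,0,0],[0,0,-1.5,0,0,0],[0,0,-2,0,0,0],[1,0,-2,0,0,0],[2,0,-1,0,0,0],[0,0,0,0,0,0]],
])

```text
time: 10.35
position: [418.8, -184.2, 269.8]
ee_rot: [0.224, 3.128, -0.004]
force: [0.2, 0.1, -0.8]
opening: 0.6
grip_force: 0.0
```

Run:
```python
from h import *; from rig import arm
np.save('w4.npy',arm.camera_info('wrist'),allow_pickle=True)
w=arm.camera('wrist')[:,:,::-1];s=arm.camera('scene')[165:315,140:290,::-1];d=arm.camera('side')[190:310,220:370,::-1];cv2.imwrite('pics/w4.png',w)
k=lambda im,f:cv2.resize(im,None,fx=f,fy=f,interpolation=cv2.INTER_CUBIC)
m=np.zeros((600,800,3),'uint8');m[:300,:300]=k(s,2);m[300:540,:300]=k(d,2);m[:560,300:]=k(w[100:380,126:376],2);cv2.imwrite('pics/m3.png',m)
```

```text
(no output)
```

View pics/m3.png

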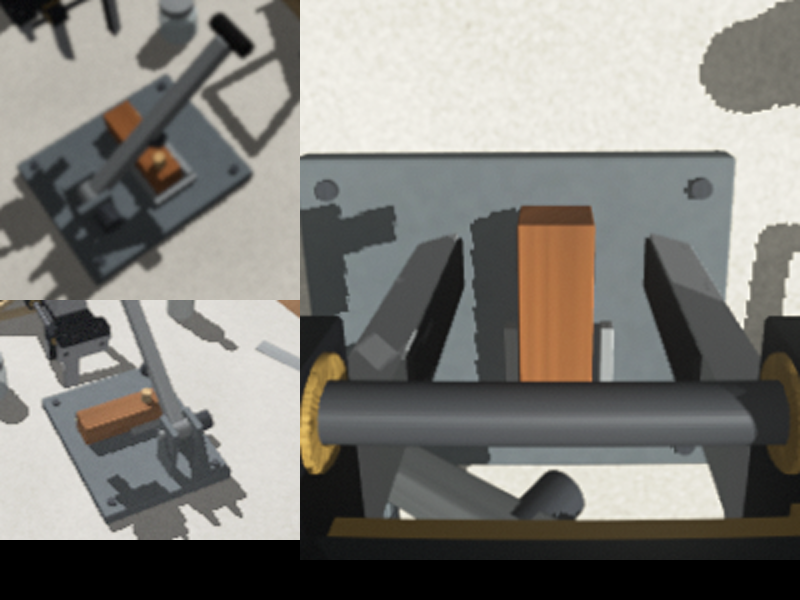

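The composite shows the block lying flat between the rails with its dowel under the ram. I'll check its x position against the plate edge and work out the approach to the bar.

Run:
```python
from h import *; from rig import arm
I=np.load('w4.npy',allow_pickle=True).item()
loc=lambda p:(R.from_euler('z',-PY).apply(p-PO)).round(1)
px=lambda x,y:(126+(x-300)/2,100+y/2)
for n,q,z in[('end L',(519,224),56),('end R',(594,224),56),('side R',(593,370),56),('side L',(520,370),56),('low end L',(522,206),20),('plate edge',(557,158),20),('corner',(734,158),20),('rail R start',(601,323),30)]: print(n,loc(onz(I,*px(*q),z)))
S=arm.camera_info('scene');D=arm.camera_info('side')
s=(140+232/2,165+35/2);print('bar tri',[loc(x) for x in (onz(S,*s,235),)],'exp (0,114.6)')
st=arm.sense();Rt=frame(-.142,0)
for z in (300,247+15): to(st,pt(0,114.6,z),Rt,97)
```

```text
end L [-110.8  -21.2   56. ]
end R [-110.6   16.8   56. ]
side R [-26.5  17.3  56. ]
side L [-26.6 -22.5  56. ]
low end L [-109.1  -21.6   20. ]
plate edge [-136.8   -1.8   20. ]
corner [-136.4   96.5   20. ]
rail R start [-41.1  23.3  30. ]
bar tri [array([  3.1, 113.6, 235. ])] exp (0,114.6)
TCP [572.1 -87.7 397. ] | shift(now axes) [-136.7  117.1 -132.8] | rot [ 0.002 -0.002 -0.   ]
TCP [572.1 -87.7 359. ] | shift(now axes) [-136.8  117.1  -94.8] | rot [ 0.002 -0.002 -0.   ]
```

Scaled: -12 mm is -0.6, 12 mm is 0.6.

Emit:
move_tool([
  [[0,0,-2.25,0,0,0],[0,0,-2.25,0,0,0],[-1,1,-2.15,0,0,0],[-1.75,1.4,0,0,0,0],[-1.75,1.4,0,0,0,0],[-1.75,1.4,0,0,0,0],[-0.6,0.6,0,0,0,0],[0,0,0,0,0,0]],
], finger_gap=0.0, squeeze=30)

```text
time: 11.3
position: [574.0, -87.6, 392.1]
ee_rot: [-0.217, -3.126, -0.005]
force: [-0.3, 0.1, 1.3]
opening: 0.007
grip_force: 0.0
```

Run:
```python
from h import *; from rig import arm
st=arm.sense();to(st,pt(0,113.5,262),frame(-.142,0),97)
```

```text
TCP [572.  -88.7 359. ] | shift(now axes) [ 1.6 -1.5 33.1] | rot [ 0.003 -0.008  0.004]
```

Scaled: 8 mm is 0.4, 5 mm is 0.25, -0.008 rad is -0.16.

Emit:
move_tool([
  [[0.08,-0.075,0.75,0.06,-0.16,0.08],[0,0,0.75,0,0,0],[0,0,0.4,0,0,0],[0,0,0.25,0,0,0],[0,0,0,0,0,0]],
])

```text
time: 11.8
position: [569.5, -90.9, 352.2]
ee_rot: [0.23, 3.129, -0.003]
force: [1.0, -0.9, -0.3]
opening: 0.004
grip_force: 0.0
```

Emit:
move_tool([
  [[0,0,0.1,0,0,0],[0,0,0.1,0,0,0],[0,0,0,0,0,0]],
])

```text
time: 12.1
position: [569.9, -90.6, 349.4]
ee_rot: [0.229, 3.127, -0.003]
force: [-0.1, -0.2, 0.3]
opening: 0.005
grip_force: 0.0
```

Emit:
move_tool([
  [[-0.1,0.075,0.1,0,0,0],[0,0,0.05,0,0,0],[0,0,0.05,0,0,0],[0,0,0.05,0,0,0],[0,0,0,0,0,0]],
])

```text
time: 12.6
position: [572.1, -89.4, 344.5]
ee_rot: [0.229, 3.127, -0.003]
force: [0.1, 0.4, 0.8]
opening: 0.006
grip_force: 0.2
```

Emit:
move_tool([
  [[0,0,0.075,0,0,0],[0,0,0.075,0,0,0],[0,0,0,0,0,0]],
])

```text
time: 12.9
position: [572.1, -88.4, 342.7]
ee_rot: [0.227, 3.126, 0.0]
force: [-1.4, 3.0, 6.2]
opening: 0.001
grip_force: 2.9
```

Scaled: 5.9 mm is 0.295, 5.5 mm is 0.275.

Emit:
move_tool([
  [[0,0.17,0.275,0,0,0],[0,0.17,0.275,0,0,0],[0,0.17,0.275,0,0,0],[0,0.17,0.275,0,0,0],[0,0.14,0.295,0,0,0],[0,0.14,0.295,0,0,0],[0,0.14,0.295,0,0,0],[0,0.14,0.295,0,0,0]],
])

```text
time: 13.7
position: [575.9, -62.7, 297.6]
ee_rot: [0.225, 3.126, 0.004]
force: [-2.0, 6.4, 8.2]
opening: 0.004
grip_force: 4.0
```

Run:
```python
from h import *; from rig import arm
st=arm.sense();T=R.from_euler('z',-PY).apply(st['position']-PO);a=np.arcsin((T[2]-97-12-88)/260);print(T,'q',.6-a,'y bar',-100+260*np.cos(a))
```

```text
[  0.34475875 139.87113847 297.60541259] q 0.2026849980664776 y bar 139.7468476471974
```

Emit:
move_tool([
  [[0,0.135,0.305,0,0,0],[0,0.135,0.305,0,0,0],[0,0.135,0.305,0,0,0],[0,0.135,0.305,0,0,0],[0,0.09,0.315,0,0,0],[0,0.09,0.315,0,0,0],[0,0.09,0.315,0,0,0],[0,0.09,0.315,0,0,0]],
])

```text
time: 14.5
position: [578.6, -45.4, 248.0]
ee_rot: [0.227, 3.127, 0.003]
force: [-4.9, 4.8, 12.0]
opening: 0.006
grip_force: 6.3
```

Run:
```python
from h import *; from rig import arm
st=arm.sense();T=R.from_euler('z',-PY).apply(st['position']-PO);a=np.arcsin((T[2]-97-12-88)/260);print(T,'q',.6-a,'y bar',-100+260*np.cos(a))
```

```text
[  0.64262181 157.34814519 248.02397564] q 0.40247194036821377 y bar 154.94421725194005
```

Scaled: 6.4 mm is 0.32, 6 mm is 0.3.

Emit:
move_tool([
  [[0,0.05,0.32,0,0,0],[0,0.05,0.32,0,0,0],[0,0.05,0.32,0,0,0],[0,0.05,0.32,0,0,0],[0,0.015,0.3,0,0,0],[0,0.015,0.3,0,0,0],[0,0.015,0.25,0,0,0],[0,0,0.15,0,0,0]],
])

```text
time: 15.3
position: [579.6, -39.1, 203.7]
ee_rot: [0.226, 3.127, 0.009]
force: [-7.1, 9.4, 15.9]
opening: 0.002
grip_force: 8.7
```

Run:
```python
from h import *; from rig import arm
st=arm.sense();T=R.from_euler('z',-PY).apply(st['position']-PO);a=np.arcsin((T[2]-97-12-88)/260);print(T,'q',.6-a,'y bar',-100+260*np.cos(a))
```

```text
[  0.77101545 163.75128825 203.72383732] q 0.5741362037835204 y bar 159.91304317342656
```

Emit:
move_tool([
  [[0,0,0.1,0,0,0],[0,0,0.1,0,0,0],[0,0,0.1,0,0,0],[0,0,0.1,0,0,0],[0,0,0.05,0,0,0],[0,0,0,0,0,0]],
])

```text
time: 15.9
position: [579.7, -38.9, 198.9]
ee_rot: [0.225, 3.125, 0.009]
force: [-12.6, 11.1, 27.2]
opening: 0.007
grip_force: 14.3
```

Emit:
move_tool([
  [[0,0,0.05,0,0,0],[0,0,0.05,0,0,0],[0,0,0,0,0,0],[0,0,0,0,0,0]],
])

```text
time: 16.3
position: [579.7, -38.8, 198.8]
ee_rot: [0.225, 3.124, 0.009]
force: [-14.5, 10.6, 33.9]
opening: 0.003
grip_force: 17.2
```

Run:
```python
from h import *; from rig import arm
st=arm.sense();print(st['position'],'q',.6-np.arcsin((st['position'][2]-97-12-88)/260))
```

```text
[579.66253465 -38.83230281 198.76751434] q 0.5932018155610022
```

Emit:
move_tool([
  [[0,0,0,0,0,0],[0,0,0,0,0,0],[0,0,0,0,0,0],[0,0,-0.1,0,0,0],[0,0,-0.1,0,0,0],[0,0,-0.1,0,0,0],[0,0,-0.1,0,0,0],[0,0,-0.15,0,0,0]],
])

```text
time: 17.1
position: [579.6, -39.1, 202.5]
ee_rot: [0.226, 3.127, 0.009]
force: [-1.9, 8.7, 9.4]
opening: 0.005
grip_force: 5.1
```

Emit:
move_tool([
  [[0,-0.01,-0.2,0,0,0],[0,-0.01,-0.2,0,0,0],[0,-0.01,-0.2,0,0,0],[0,-0.015,-0.2,0,0,0],[0,-0.02,-0.2,0,0,0],[0,-0.03,-0.2,0,0,0],[0,-0.03,-0.2,0,0,0],[0,-0.03,-0.2,0,0,0]],
])

```text
time: 17.9
position: [579.0, -42.9, 234.6]
ee_rot: [0.226, 3.127, 0.006]
force: [-3.2, 6.5, 8.4]
opening: 0.005
grip_force: 4.4
```

Run:
```python
from h import *; from rig import arm
st=arm.sense();T=R.from_euler('z',-PY).apply(st['position']-PO);a=np.arcsin((T[2]-97-12-88)/260);print(T,'q',.6-a,'y bar',-100+260*np.cos(a))
```

```text
[  0.76135511 159.8741305  234.56840149] q 0.4549985627421267 y bar 157.27148153160755
```

Scaled: -4 mm is -0.2, -1.3 mm is -0.065.

Emit:
move_tool([
  [[0,-0.04,-0.2,0,0,0],[0,-0.04,-0.2,0,0,0],[0,-0.04,-0.2,0,0,0],[0,-0.05,-0.2,0,0,0],[0,-0.05,-0.2,0,0,0],[0,-0.055,-0.2,0,0,0],[0,-0.06,-0.2,0,0,0],[0,-0.065,-0.2,0,0,0]],
])

```text
time: 18.7
position: [577.9, -51.2, 266.7]
ee_rot: [0.226, 3.126, 0.004]
force: [-3.2, 5.5, 8.3]
opening: 0.005
grip_force: 4.0
```

Emit:
move_tool([
  [[0,-0.07,-0.2,0,0,0],[0,-0.07,-0.2,0,0,0],[0,-0.075,-0.2,0,0,0],[0,-0.08,-0.2,0,0,0],[0,-0.085,-0.2,0,0,0],[0,-0.09,-0.2,0,0,0],[0,-0.09,-0.2,0,0,0],[0,-0.095,-0.2,0,0,0]],
])

```text
time: 19.5
position: [576.0, -64.2, 299.0]
ee_rot: [0.225, 3.124, 0.004]
force: [-1.2, 6.7, 8.2]
opening: 0.004
grip_force: 3.9
```

Run:
```python
from h import *; from rig import arm
st=arm.sense();T=R.from_euler('z',-PY).apply(st['position']-PO);a=np.arcsin((T[2]-97-12-88)/260);print(T,'q',.6-a,'y bar',-100+260*np.cos(a))
```

```text
[  0.67760496 138.41193091 298.95686128] q 0.19704130311532847 y bar 139.175246288823
```

Emit:
move_tool([
  [[0,-0.085,-0.2,0,0,0],[0,-0.085,-0.2,0,0,0],[0,-0.09,-0.2,0,0,0],[0,-0.095,-0.2,0,0,0],[0,-0.1,-0.2,0,0,0],[0,-0.1,-0.2,0,0,0],[0,-0.08,-0.15,0,0,0],[0,-0.08,-0.15,0,0,0]],
])

```text
time: 20.3
position: [573.8, -79.8, 328.4]
ee_rot: [0.227, 3.124, -0.002]
force: [0.1, 1.3, 5.1]
opening: 0.004
grip_force: 2.6
```

Emit:
move_tool([
  [[0,-0.06,-0.1,0,0,0],[0,-0.06,-0.1,0,0,0],[0,-0.06,-0.1,0,0,0],[0,-0.03,-0.05,0,0,0],[0,-0.03,-0.05,0,0,0],[0,-0.03,-0.05,0,0,0],[0,0,0,0,0,0]],
])

```text
time: 21.0
position: [573.1, -85.4, 336.9]
ee_rot: [0.228, 3.124, -0.002]
force: [1.1, 1.8, 5.8]
opening: 0.01
grip_force: 2.5
```

Emit:
move_tool([
  [[0,-0.03,-0.05,0,0,0],[0,-0.03,-0.05,0,0,0],[0,-0.03,-0.05,0,0,0],[0,-0.03,-0.05,0,0,0],[0,-0.03,-0.05,0,0,0],[0,-0.03,-0.05,0,0,0],[0,0,0,0,0,0]],
])

```text
time: 21.7
position: [572.6, -89.2, 342.3]
ee_rot: [0.228, 3.125, -0.003]
force: [1.9, 1.2, 4.8]
opening: 0.006
grip_force: 2.6
```

Emit:
move_tool([
  [[0,0,-0.035,0,0,0],[0,0,-0.035,0,0,0],[0,0,-0.035,0,0,0],[0,0,-0.035,0,0,0],[0,0,0,0,0,0]],
])

```text
time: 22.2
position: [572.0, -89.7, 343.9]
ee_rot: [0.23, 3.128, -0.004]
force: [2.1, -1.5, 2.8]
opening: 0.007
grip_force: 1.4
```

Scaled: -0.5 mm is -0.025.

Emit:
move_tool([
  [[0,0,-0.025,0,0,0],[0,0,-0.025,0,0,0],[0,0,-0.025,0,0,0],[0,0,-0.025,0,0,0],[0,0,-0.025,0,0,0],[0,0,-0.025,0,0,0],[0,0,-0.025,0,0,0],[0,0,0,0,0,0]],
])

```text
time: 23.0
position: [572.1, -89.2, 347.8]
ee_rot: [0.229, 3.127, -0.003]
force: [-0.1, -0.5, -0.1]
opening: 0.003
grip_force: 0.0
```

Contact has gone to zero with the lever on its stop. I'll back off upward and away, then check the dowel.

Emit:
move_tool([
  [[0,0,-0.25,0,0,0],[0,0,-1,0,0,0],[0,0,-1.5,0,0,0],[1.75,0,-0.5,0,0,0],[2.25,0,0,0,0,0],[2.25,0,0,0,0,0],[2.25,0,0,0,0,0],[0,0,0,0,0,0]],
])

```text
time: 23.8
position: [399.5, -63.3, 413.6]
ee_rot: [0.229, 3.125, -0.004]
force: [0.5, -0.7, 0.2]
opening: 0.004
grip_force: 0.0
```

Run:
```python
from h import *; from rig import arm
s=arm.camera('scene')[:,:,::-1];d=arm.camera('side')[:,:,::-1];cv2.imwrite('pics/s5.png',s)
k=lambda im,f:cv2.resize(im,None,fx=f,fy=f,interpolation=cv2.INTER_CUBIC)
m=np.zeros((600,800,3),'uint8');m[:380,:400]=k(s[165:260,170:270],4);m[:400,400:]=k(d[215:315,240:340],4);m[400:600,:400]=k(s[75:175,210:410],2);m[400:600,400:]=k(d[90:190,180:380],2);cv2.imwrite('pics/m5.png',m)
S=arm.camera_info('scene');print(proj(S,pt(0,114.6,234.8)),proj(S,pt(0,-2,56)))
```

```text
(np.float64(255.53159609938024), np.float64(181.5186334368956)) (np.float64(220.1467404269528), np.float64(245.96868613195232))
```

View pics/m5.png

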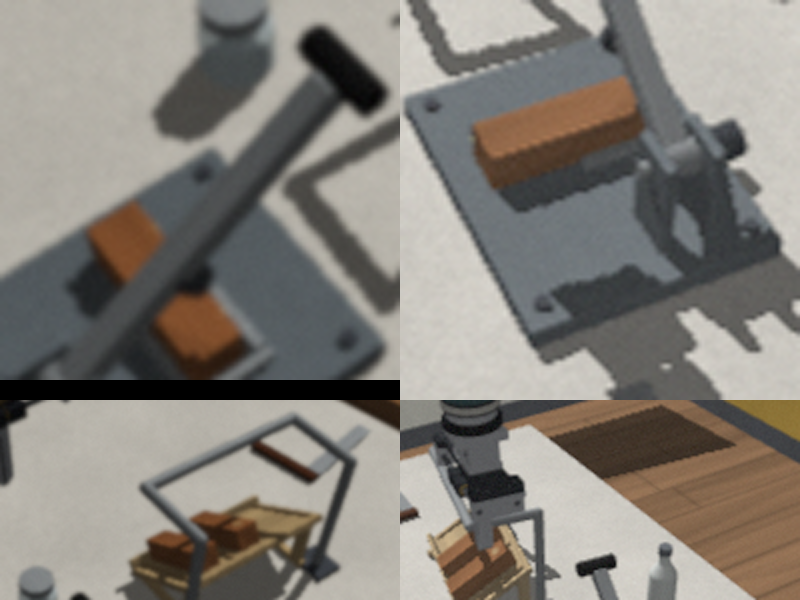

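Run:
```python
from h import *; from rig import arm
im=cv2.imread('pics/s5.png');h=cv2.cvtColor(im,cv2.COLOR_BGR2HSV)
print(im[236:256,208:232,1]);print(im[236:256:3,208:232:3,2])
S=arm.camera_info('scene')
for x,y in((0,0),(0,-2),(20,-2),(20,18),(20,-22),(0,18)): print(x,y,np.round(proj(S,pt(x,y,56)),1))
cv2.imwrite('pics/s5c.png',np.hstack([cv2.resize(x[230:262,200:240],None,fx=9.8,fy=9.8,interpolation=cv2.INTER_CUBIC) for x in (im,cv2.imread('pics/scene0.png'))]))
w=cv2.resize(im[230:262,195:240],None,fx=17,fy=17,interpolation=cv2.INTER_CUBIC);cv2.imwrite('pics/s5d.png',cv2.convertScaleAbs(w,alpha=1.6))
```

```text
[[ 78  76  69  58  49  42  32  25  23  20  21  20  22  39  68  96 106 101
   95  91  92  90  91  90]
 [ 73  69  58  50  47  41  33  27  27  23  24  25  30  50  82 110 119 112
  103  92  91  90  91  90]
 [ 70  60  51  48  47  47  46  44  39  38  36  36  44  61  85 110 122 121
  110  99  94  94  91  93]
 [ 60  52  46  46  51  56  61  64  59  57  55  55  61  72  82 100 117 123
  119 108  97  93  93  91]
 [ 52  49  46  51  56  66  73  73  74  73  73  70  74  75  82  93 109 121
  123 116 104  96  93  93]
 [ 47  48  51  58  67  74  77  79  79  77  75  77  79  79  77  83  97 116
  127 125 114 103  97  94]
 [ 47  48  57  66  75  78  78  79  80  79  79  76  76  78  78  80  90 110
  121 126 123 117 105  97]
 [ 48  57  65  74  77  78  78  78  78  81  78  78  77  78  77  81  84  95
  108 120 123 123 117 102]
 [ 49  56  69  78  80  80  80  78  79  80  79  78  78  79  77  80  83  86
   89 103 115 124 122 113]
 [ 43  54  66  76  79  79  79  79  77  79  80  78  79  78  80  78  78  80
   82  89 105 118 126 122]
 [ 38  47  57  70  74  78  77  80  78  77  78  82  80  77  79  78  80  80
   81  85  92 10
[... 583 characters left out ...]
54  45
   34  31  29  29  33  42]
 [ 49  47  46  41  37  33  35  46  55  54  53  58  66  62  54  47  37  30
   26  27  26  29  38  50]
 [ 45  47  49  48  42  34  31  34  40  37  37  45  54  53  41  32  28  28
   25  29  30  40  55  76]
 [ 40  43  47  51  47  38  35  27  30  28  31  36  36  36  31  28  26  27
   28  33  46  63  87 106]]
[[ 76  57  33  20  24  93  88  83]
 [ 58  48  95  92  98 122 115  86]
 [ 48  98 129 128 126 130 132 110]
 [ 58 123 130 130 129 127 129 125]
 [ 45  82 119 126 130 128 129 108]
 [ 50  47  98 116 118 120  81  51]
 [ 42  48  47  63  89  52  41  49]]
0 0 [220.8 245.5]
0 -2 [220.1 246. ]
20 -2 [224.6 251.4]
20 18 [230.9 247.2]
20 -22 [218.2 255.8]
0 18 [226.5 241.8]
```

View pics/s5d.png

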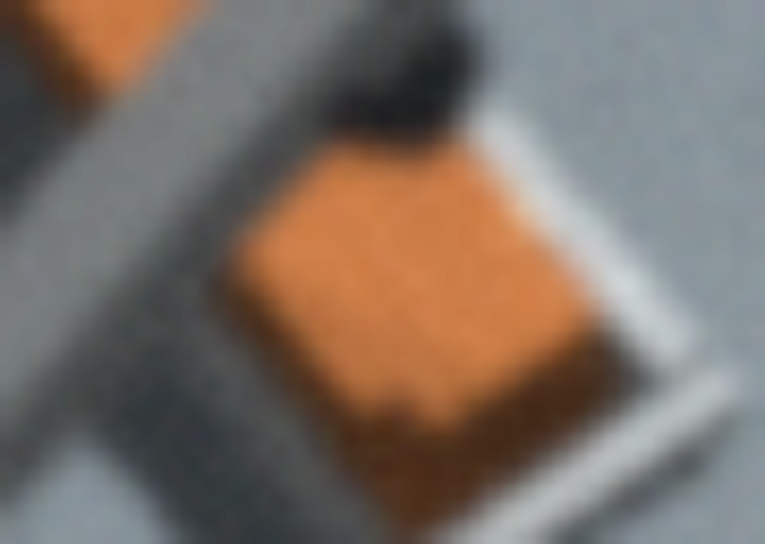

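The lever is back on its stop, with the bar at (255,182) as predicted. No dowel stands above the block face any more, the block is seated in the nest, and the other objects look undisturbed. Handing in.

```bash
python3 -c "
from rig import arm
print(arm.sign_off())"
```

```text
the job is handed in; nothing more can be done
None
```

The job is handed in at about 24 s: the block is in the nest, its dowel no longer stands above the face, and the lever was held down, then eased slowly back to its stop; flushness is judged from the camera and the hard stop the lever met, because the pale disc itself was not visible.

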